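# Press the long stop bar of the bench fan

## Robot

A 6-joint arm with a two-finger parallel gripper is mounted at the origin on the work surface; the furniture and walls round the work are solid. World frame = base frame: x ahead of the robot, y to its left, z up, the work surface at z = 0. Lengths are in m, angles in rad, forces in N, time in s.
With the tool pointing down it reaches from about 0.35 to 0.975 m from the base axis. Payload 4.9 kg.
Tool frame: the origin (TCP) lies on the centre line of the jaws, within the pads' length; the fingertips stand manip.tcp_to_tips ahead of it and the grasp point (between the pads) is the TCP (manip.tcp_to_tips is the distance from the TCP to the fingertips, in m); y points along the fingers, z is the direction in which the jaws open and shut, and the axes are right-handed (so a half turn about y gives the same grasp; the last joint's range is limited). The gripper opens to 85 mm and grips with 20 to 120 N. Pads are 22 mm wide; open, the fingers measure 114 mm over their backs; the gripper's body (76 mm by 85 mm) begins 54 mm behind the grasp point. The pads swing forward as they close: fully open they stand 13 mm farther back than shut.
Start: joints at [-1.416, 0.053, 1.613, -0, 1.476, -0.119], TCP at [0.169, -0.602, 0.228] pointing down, gripper open.
Joint ranges: [-3.01, 3.01], [-1.01, 2.22], [0.06, 2.58], [-1.02, 4.17], [0.09, 2.62], [-3.14, 3.14]. Speed limits (rad/s): [2.57, 2.57, 3.14, 3.14, 3.14, 3.14].

## Interface

Orientations are given as a unit quaternion [w, x, y, z].
In Python, from plant import manip gives the robot as it stands.
- The arm moves only by the tool apply_moves, never from a script. Its argument "moves" is a list of rows, each a list of 7 numbers: the gripper's target within -1 to 1 (shut at 1, half-way at 0, fully open at -1), then the shift along the tool's x, y, z in mm, then the turn, a rotation vector about the tool's x, y, z in degrees. A call has 1 to 20 rows; each row shifts and turns the commanded pose from where the row before left it, along the tool's axes as they then stand; what a row does not reach is not made up. A row lasts 1/10 s, in which the tool goes at most 50 mm and 8.59 degrees, less where a joint would pass 70% of its speed; a pose out of reach is approached as far as the arm can. A call with a gripper value outside its range is refused whole. The fingers move at their own pace and stop on an object; the grip force is fixed at half the most. Time passes only in rows, so rows that do not move let the fingers close. It gives the time, the measured TCP pose, the force and the opening at its end, in the units of the state.
- manip.state(): the state, without advancing time (a new reading comes with each control period).
- manip.grab_frame(name): name is "scene" or "top" or "wrist"; returns the picture (400x640x3 uint8, blue, green, red); there is no depth.
- manip.calibration(name): a dict with "mtx" (3x3 intrinsics, pixels), "distortion" ([k1, k2, p1, p2, k3] as OpenCV has them; the pictures are not rectified), "T" (4x4, takes a point from camera to world coordinates); the wrist camera has in their place "T_tool_cam" (4x4, takes a point from camera to tool coordinates, whose origin is the TCP and whose axes are the tool frame's). Camera axes: x right, y down, z forward; pixel columns grow to the right and rows downward; lengths in m; the calibration is good to about 2 mm. A picture is of the moment at which its call begins: read the wrist's pose just before it. calibration takes no time and is no camera call.
- manip.job_done(): hands the job in, once; it reports no verdict.
The state is a dict: "time": time; "joint_pos": joint angles; "joint_vel": joint speeds; "joint_efforts": joint torques, N m; "tool_pos": TCP position; "tool_rot": TCP orientation; "contact_force": force on the tool from outside, world axes, zero at the start; "ft_torque": the same for the moment, N m; "gripper_width": opening from 0.0 (shut) to 1.0 (fully open).
Only numpy, scipy, OpenCV 4.12 (cv2) and the standard library are available. Lean on these libraries where they do the work, as an engineer would, in place of code of your own. Each camera call takes 0.05 s, during which the arm holds its last target. There are 200 camera calls.

## Task

Stop the bench fan before the loose sheets go down: of the two bar switches screwed to the table, press the bar of the longer one near its middle until it is fully down, so that both ends sink evenly together, then let go. Leave the shorter bar switch alone.

Things in the scene. Friction and masses are not known exactly. Their poses are not given: they have to be found in the camera images.
- long_bar_mid (a point): middle of the upper face of the long aluminium bar (260 x 26 x 12 mm, black end caps), 52 mm above the table over a fixed grey base 290 x 90 x 12 mm; y runs along the bar, z up, x across it to its hinge 63 mm behind, away from the robot; yaw within 0.25 rad. A twin of equal height with a 130 mm bar stands nearer or farther
- long_press (a joint): how far the long bar is pressed, rad about the rear hinge: 0 up, about 0.22 fully down on its rubber stops (14 mm of travel at the bar). Starts between 0 and 0.03. About 2 to 4 N from above pushes it down and it stays where it is left
- long_tilt (a joint): how far the long bar rocks end to end on the pin under its middle, rad: 0 level, positive when its left (+y) end is higher. A spring of 2.5 N m/rad levels it: 3 N pressed 20 mm from the middle rocks it 0.024 rad, one end 6 mm lower than the other
- short_press (a joint): how far the other, short bar is pressed, rad: 0 up, about 0.22 fully down. Starts between 0 and 0.03; to be left alone
Things that resemble listed ones, but are neither listed nor needed, are in the scene too. Leave any red look-alike of the part that bears short_press alone.

How it is judged:
At the end, for the whole second after the job is handed in: The long bar is down (pressed 0.18 rad or more of about 0.22) and level within 0.03 rad; the short bar is still up (less than 0.08 rad) (value of joint long_press above 0.18 rad and value of joint long_tilt between -0.03 and 0.03 rad and value of joint short_press below 0.08 rad); the robot touches nothing.
It fails at once if the long bar rocks: one end more than about 9 mm lower than the other (0.035 rad) (value of joint long_tilt above 0.035 rad or value of joint long_tilt below -0.035 rad).
It fails at once if the short bar is pressed (0.08 rad) (value of joint short_press above 0.08 rad).
It also fails if it takes over 32 s, if anything falls off the work surface, if the arm or the gripper's body presses on something with over 40 N, if the wrist force passes 120 N, or if a joint passes its speed limit or range.

## Working session

There is one attempt and no reset: what is moved stays moved. The work goes in short steps, Python scripts to look and compute and a tool call to move; the robot and the scene stay as the last step left them, time stands still between calls to the robot, and variables do not carry over. Pictures are saved under pics/ and viewed, about 8 in all and at most 12, crops included, and the job is handed in when it is done.

Besides the shell and the picture viewer there is one more tool, called in YAML: its name, and indented under it one key for each argument. apply_moves: Moves the arm, as the interface text tells. Its arguments: {"type":"object","properties":{"moves":{"type":"array","items":{"type":"array","items":{"type":"number"}}}},"required":["moves"]}

```bash
mkdir -p pics; cat > h.py <<'E'
import numpy as np, cv2
from plant import manip
def ray(name,uv):
    c=manip.calibration(name); K=np.array(c["mtx"]);d=np.array(c["distortion"])
    if "T" in c: T=np.array(c["T"])
    else:
        from scipy.spatial.transform import Rotation as R
        s=manip.state();q=s["tool_rot"];W=np.eye(4);W[:3,:3]=R.from_quat([q[1],q[2],q[3],q[0]]).as_matrix();W[:3,3]=s["tool_pos"];T=W@np.array(c["T_tool_cam"])
    p=cv2.undistortPoints(np.array(uv,float).reshape(-1,1,2),K,d).reshape(-1,2)
    r=np.c_[p,np.ones(len(p))]@T[:3,:3].T
    return T[:3,3],r
def onplane(name,uv,z):
    o,r=ray(name,uv); return o+r*((z-o[2])/r[:,2])[:,None]
E
python3 - <<'E'
from h import *
for n in("top","scene"): cv2.imwrite(f"pics/{n}0.png",manip.grab_frame(n))
s=manip.state();print(s, manip.tcp_to_tips)
for n in("top","scene"): print(np.round(manip.calibration(n)["T"],3).tolist())
E
```

```text
{'time': 0.1, 'joint_pos': array([-1.41597848e+00,  5.33095710e-02,  1.61416425e+00,  2.06831157e-05,
        1.47600723e+00, -1.19013746e-01]), 'joint_vel': array([ 0.00079355, -0.00234918, -0.0047484 ,  0.00080414, -0.00013993,
       -0.00243772]), 'joint_efforts': array([ 6.15610952e-04, -3.94907355e+01, -3.71362817e+01, -1.20818640e-04,
        3.95176045e-03, -1.57546697e-05]), 'tool_pos': array([ 0.1689226 , -0.60114352,  0.22726984]), 'tool_rot': array([ 0.09650648, -0.09651583,  0.70115689, -0.69982155]), 'contact_force': array([ 0.01720678, -0.25512142,  0.31854214]), 'ft_torque': array([-0.00499116,  0.02606753, -0.02726703]), 'gripper_width': 1.0001241917348949} 0.019
[[-0.018, -0.993, 0.116, 0.377], [-1.0, 0.017, -0.003, -0.061], [0.001, -0.116, -0.993, 0.91], [0.0, 0.0, 0.0, 1.0]]
[[-0.845, -0.208, 0.493, -0.126], [-0.535, 0.357, -0.766, 0.9], [-0.017, -0.911, -0.413, 0.59], [0.0, 0.0, 0.0, 1.0]]
```

View pics/top0.png

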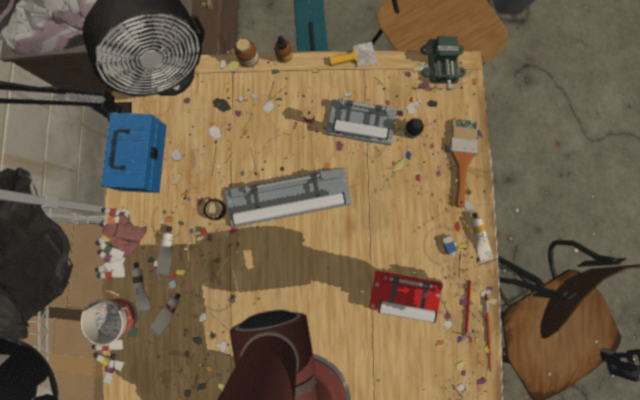

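View pics/scene0.png

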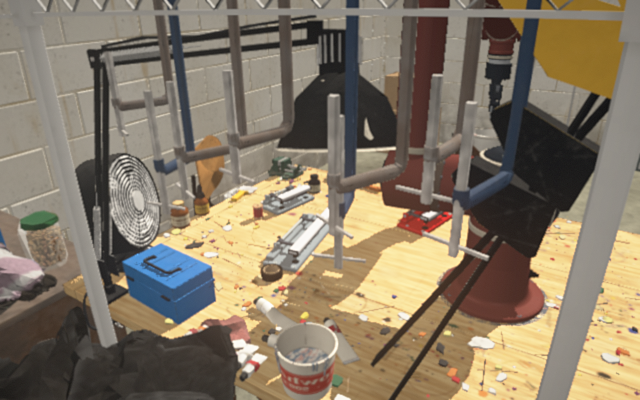

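Top view: there are three candidates.
- Long grey switch at about (288,200), bar about (235,217) to (343,198).
- Short grey twin at (363,122), farther away.
- Red look-alike with a short bar at (406,296).

The long grey one fits the description. I'll confirm it in a crop and measure the bar.

```bash
python3 - <<'E'
from h import *
im=cv2.imread("pics/top0.png")
x0,y0=205,150
c=im[y0:y0+90,x0:x0+160]
hsv=cv2.cvtColor(c,cv2.COLOR_BGR2HSV)
m=((hsv[...,1]<40)&(hsv[...,2]>165)).astype(np.uint8)
n,l,st,ce=cv2.connectedComponentsWithStats(m)
k=1+np.argmax(st[1:,4]);print(st[k],ce[k])
pts=np.argwhere(l==k)[:,::-1].astype(np.float32)
r=cv2.minAreaRect(pts);b=cv2.boxPoints(r)+[x0,y0];print(r,b)
w=onplane("top",b,.052);print(np.round(w,4),'mid',w.mean(0))
print([np.linalg.norm(w[i]-w[i-1]) for i in range(4)])
big=cv2.resize(c,None,fx=5,fy=5,interpolation=cv2.INTER_CUBIC)
cv2.polylines(big,[((b-[x0,y0]+.5)*5).astype(int)],True,(0,0,255),1)
cv2.imwrite("pics/crop1.png",big)
E
```

```text
[ 29  44 109  29 950] [83.14210526 58.24947368]
((83.15091705322266, 58.276206970214844), (8.670936584472656, 110.02273559570312), 78.9964599609375) [[233.32340431 214.52044678]
 [341.32341003 193.52044678]
 [342.97842407 202.03196716]
 [234.97842407 223.03196716]]
[[ 0.4329  0.1398  0.052 ]
 [ 0.4761 -0.1034  0.052 ]
 [ 0.4569 -0.1067  0.052 ]
 [ 0.4138  0.1359  0.052 ]] mid [0.44493297 0.01639056 0.052     ]
[np.float64(0.019524388399497748), np.float64(0.24705370334112842), np.float64(0.019544038332453943), np.float64(0.24644109731448557)]
```

View pics/crop1.png

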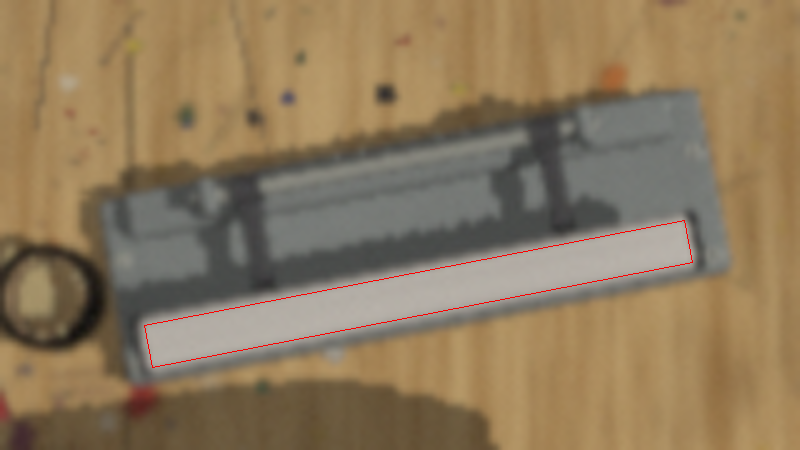

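The crop confirms it: one long aluminium bar with dark end caps on a grey base. It measures 247 mm bare plus caps, which fits 260, and its yaw is about 0.175 rad. Its middle is near (0.445, 0.016). Now I'll plan the transit.

```bash
cat >> h.py <<'E'
from scipy.spatial.transform import Rotation as R
def plan(target,yaw):
    s=manip.state();q=s["tool_rot"];W=R.from_quat([q[1],q[2],q[3],q[0]])
    print("t",s["time"],"pos",s["tool_pos"],"F",s["contact_force"],"g",s["gripper_width"]);print(np.round(W.as_matrix(),3))
    print("shift mm",W.inv().apply(np.array(target)-s["tool_pos"])*1e3)
    b=np.array([-np.sin(yaw),np.cos(yaw),0]);y=np.array([0,0,-1.])
    for sg in(1,-1):
        for nm,(x,z) in {"x along":(sg*b,np.cross(sg*b,y)),"z along":(np.cross(y,sg*b),sg*b)}.items():
            print(nm,sg,(W.inv()*R.from_matrix(np.c_[x,y,z])).as_rotvec(degrees=True).round(2))
E
python3 -c "
from h import *
plan([.4455,.016,.2],.175)"
```

```text
t 0.1 pos [ 0.1689226  -0.60114352  0.22726984] F [ 0.01720678 -0.25512142  0.31854214] g 1.0001241917348949
[[-0.963 -0.     0.27 ]
 [-0.27   0.002 -0.963]
 [-0.    -1.    -0.002]]
shift mm [-433.15413833   28.34831068 -519.30597766]
x along 1 [9.000e-02 9.566e+01 8.000e-02]
z along 1 [-1.0000e-02 -1.7434e+02 -1.6000e-01]
x along -1 [ 8.000e-02 -8.434e+01 -9.000e-02]
z along -1 [ 0.11  5.66 -0.01]
```

apply_moves:
  moves:
    - [1,-31,0,-37,0,0,0]
    - [1,-31,0,-37,0,0,0]
    - [1,-31,0,-37,0,0,0]
    - [1,-31,0,-37,0,0,0]
    - [1,-31,0,-37,0,0,0]
    - [1,-31,0,-37,0,0,0]
    - [1,-31,0,-37,0,0,0]
    - [1,-31,0,-37,0,0,0]
    - [1,-31,0,-37,0,0,0]
    - [1,-31,0,-37,0,0,0]
    - [1,-31,0,-37,0,0,0]
    - [1,-31,0,-37,0,0,0]
    - [1,-31,0,-37,0,0,0]
    - [1,-30,0,-38,0,0,0]
    - [1,0,0,0,0,5.66,0]
    - [1,0,0,0,0,0,0]
    - [1,0,0,0,0,0,0]

```text
time: 1.8
tool_pos: [0.4452, 0.0149, 0.228]
tool_rot: [-0.062, 0.063, -0.704, 0.704]
contact_force: [-0.2, -0.6, 0.1]
gripper_width: -0.001
```

```bash
python3 - <<'E'
from h import *
plan([.4455,.016,.1],.175)
cv2.imwrite("pics/wrist1.png",manip.grab_frame("wrist"))
E
```

```text
t 1.8 pos [0.44520141 0.01485532 0.22797258] F [-0.20019574 -0.60758274  0.09117442] g -0.0014716561054013897
[[-0.984 -0.001  0.176]
 [-0.176 -0.    -0.984]
 [ 0.001 -1.     0.   ]]
shift mm [ -0.60208045 127.97212614  -1.07438932]
x along 1 [-4.00e-02  9.01e+01  4.00e-02]
z along 1 [ 8.000e-02 -1.799e+02  0.000e+00]
x along -1 [ 4.00e-02 -8.99e+01  4.00e-02]
z along -1 [-0.    0.1   0.05]
```

View pics/wrist1.png

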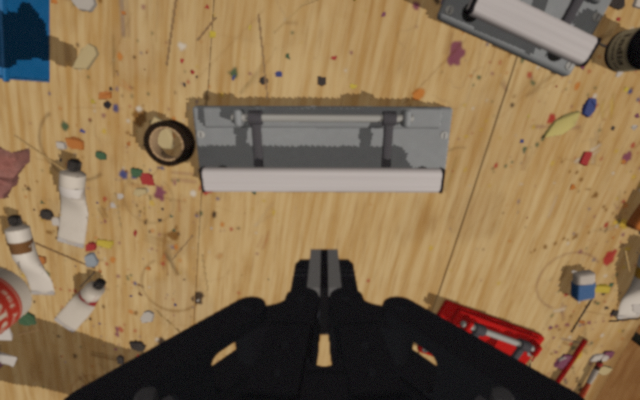

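The wrist view shows the whole bar, columns 203 to 443 at row about 180, parallel to the jaw axis. The fingertips are near column 323. I'll cast rays to check the middle.

```bash
python3 - <<'E'
from h import *
im=cv2.imread("pics/wrist1.png");hsv=cv2.cvtColor(im,cv2.COLOR_BGR2HSV)
m=((hsv[...,1]<45)&(hsv[...,2]>150)).astype(np.uint8);m[:155]=0;m[205:]=0;m[:,:190]=0;m[:,460:]=0
n,l,st,ce=cv2.connectedComponentsWithStats(m);k=1+np.argmax(st[1:,4]);print(st[k],ce[k])
b=cv2.boxPoints(cv2.minAreaRect(np.argwhere(l==k)[:,::-1].astype(np.float32)))
w=onplane("wrist",b,.052);print(b,np.round(w,4),w.mean(0),[np.linalg.norm(w[i]-w[i-1]) for i in range(4)])
# end caps: dark columns in the bar rows
g=hsv[172:186,195:455,2].mean(0);d=np.where(g<110)[0]+195;print(d)
for e in ([202.,179],[444.,179]): print(onplane("wrist",e,.052))
E
```

```text
[ 203  170  239   22 4910] [321.38248473 180.3604888 ]
[[202.86047 189.97693]
 [203.01392 169.11041]
 [441.04517 170.86066]
 [440.89172 191.72717]] [[ 0.4135  0.1388  0.052 ]
 [ 0.4361  0.14    0.052 ]
 [ 0.4777 -0.1037  0.052 ]
 [ 0.4559 -0.11    0.052 ]] [0.44580579 0.0163132  0.052     ] [np.float64(0.25236295780194556), np.float64(0.02257193526319053), np.float64(0.24723639891608934), np.float64(0.02261051913991935)]
[200 201 442 443]
[[0.4253433  0.14044722 0.052     ]]
[[ 0.46985037 -0.10921012  0.052     ]]
```

Both views agree to within about 1 mm: (0.4458, 0.0163) here against (0.4449, 0.0164) from the top camera. Next I'll descend to just above the bar.

apply_moves:
  moves:
    - [1,-1,40,-1,0,0,0]
    - [1,0,40,0,0,0.1,0]
    - [1,0,40,0,0,0,0]
    - [1,0,20,0,0,0,0]
    - [1,0,10,0,0,0,0]
    - [1,0,0,0,0,0,0]

```text
time: 2.45
tool_pos: [0.4453, 0.0154, 0.0772]
tool_rot: [0.06, -0.062, 0.705, -0.704]
contact_force: [-0.1, 1.3, 0.2]
gripper_width: 0.003
```

```bash
python3 - <<'E'
from h import *
plan([.4458,.016,.057],.175)
im=manip.grab_frame("wrist");cv2.imwrite("pics/wrist2.png",im)
E
```

```text
t 2.45 pos [0.44531828 0.01544522 0.07723419] F [-0.12433288  1.32276231  0.21099785] g 0.0033551573502705713
[[-0.985 -0.003  0.171]
 [-0.171  0.    -0.985]
 [ 0.002 -1.    -0.001]]
shift mm [-0.61990321 20.23305923 -0.44853773]
x along 1 [-8.000e-02  8.982e+01  1.500e-01]
z along 1 [-2.2000e-01  1.7982e+02  7.0000e-02]
x along -1 [ 1.500e-01 -9.018e+01  8.000e-02]
z along -1 [ 0.04 -0.18  0.14]
```

View pics/wrist2.png

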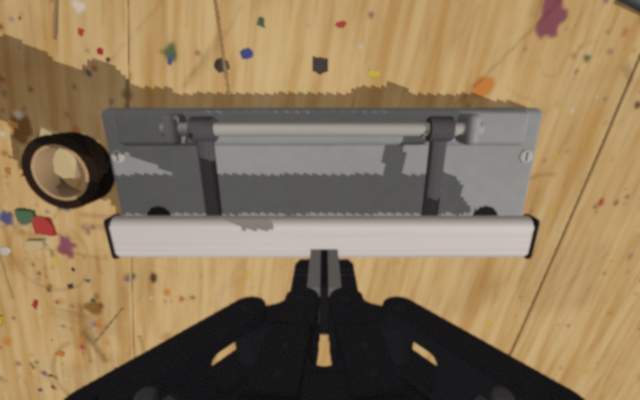

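```bash
python3 - <<'E'
from h import *
c=manip.calibration("wrist");T=np.linalg.inv(np.array(c["T_tool_cam"]));print(np.round(np.array(c["T_tool_cam"]),3))
for p in ([-.011,.019,0],[0,.019,0],[.011,.019,0],[-.004,.019,0]):
    print(p,cv2.projectPoints(np.array([p]),T[:3,:3],T[:3,3],np.array(c["mtx"]),np.array(c["distortion"]))[0].ravel())
print(onplane("wrist",[[107,236],[537,236],[322,216],[322,257]],.052))
E
```

```text
[[-0.001  0.953  0.303 -0.077]
 [-0.    -0.303  0.953 -0.145]
 [ 1.     0.001  0.001 -0.   ]
 [ 0.     0.     0.     1.   ]]
[-0.011, 0.019, 0] [323.8753557  227.73527403]
[0, 0.019, 0] [323.85061972 245.6069111 ]
[0.011, 0.019, 0] [323.82678235 262.81830924]
[-0.004, 0.019, 0] [323.85950836 239.1862462 ]
[[ 0.4266121   0.14353372  0.052     ]
 [ 0.47090372 -0.10961768  0.052     ]
 [ 0.46131172  0.01916098  0.052     ]
 [ 0.43527224  0.01464502  0.052     ]]
```

Laterally centred: the bar spans columns 107 to 537, mid 322, and the tips are at 323. The tips sit a few mm toward the near edge, so I'll shift forward 4 mm and feel downward.

apply_moves:
  moves:
    - [1,-4,0,-0.5,0,0,0]
    - [1,0,3,0,0,0,0]
    - [1,0,3,0,0,0,0]
    - [1,0,2,0,0,0,0]
    - [1,0,0,0,0,0,0]
    - [1,0,0,0,0,0,0]

```text
time: 3.1
tool_pos: [0.4501, 0.0174, 0.0703]
tool_rot: [0.061, -0.061, 0.704, -0.704]
contact_force: [-0.9, -0.6, -0.0]
gripper_width: -0.001
```

apply_moves:
  moves:
    - [1,0,2,0,0,0,0]
    - [1,0,2,0,0,0,0]
    - [1,0,0,0,0,0,0]
    - [1,0,0,0,0,0,0]

```text
time: 3.5
tool_pos: [0.4501, 0.0174, 0.0663]
tool_rot: [0.061, -0.061, 0.704, -0.704]
contact_force: [0.1, -0.6, 1.0]
gripper_width: 0.001
```

apply_moves:
  moves:
    - [1,0,2,0,0,0,0]
    - [1,0,2,0,0,0,0]
    - [1,0,0,0,0,0,0]
    - [1,0,0,0,0,0,0]

```text
time: 3.9
tool_pos: [0.4501, 0.0174, 0.0623]
tool_rot: [0.061, -0.061, 0.704, -0.704]
contact_force: [0.5, -0.7, 0.3]
gripper_width: 0.003
```

```bash
python3 - <<'E'
from h import *
print(manip.state()["contact_force"])
im=manip.grab_frame("wrist");print(manip.state()["contact_force"]);cv2.imwrite("pics/wrist3.png",im)
E
```

```text
[ 0.52208579 -0.68598228  0.29146407]
[ 0.15307095  0.94012643 -0.01664286]
```

View pics/wrist3.png

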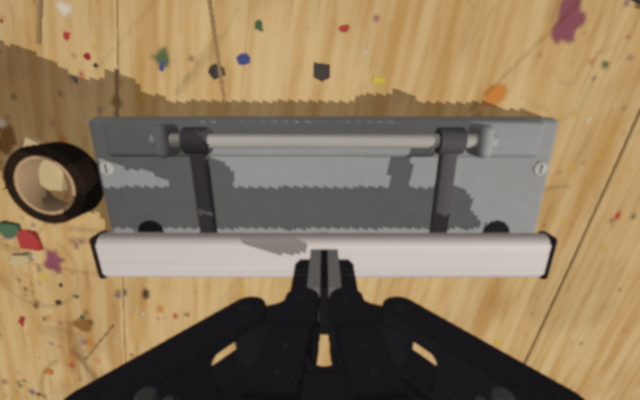

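The bar is now at columns 95 to 553 (mid 324), still level. There's no contact force yet, so the shut tips apparently end a little higher than nominal. I'll keep feeling down.

apply_moves:
  moves:
    - [1,0,2,0,0,0,0]
    - [1,0,2,0,0,0,0]
    - [1,0,0,0,0,0,0]
    - [1,0,0,0,0,0,0]

```text
time: 4.35
tool_pos: [0.4501, 0.0174, 0.0583]
tool_rot: [0.061, -0.061, 0.704, -0.704]
contact_force: [-0.1, -0.3, -0.4]
gripper_width: 0.001
```

```bash
cat > bar.py <<'E'
from h import *
# height of bar from its known 260 mm length, end caps at left/right ends
s=manip.state();im=manip.grab_frame("wrist");g=cv2.cvtColor(im,cv2.COLOR_BGR2HSV)
cv2.imwrite("pics/last.png",im)
def meas(im,lbl):
    g=cv2.cvtColor(im,cv2.COLOR_BGR2HSV)
    m=((g[...,1]<45)&(g[...,2]>150)).astype(np.uint8);m[:200]=0
    n,l,st,ce=cv2.connectedComponentsWithStats(m);k=1+np.argmax(st[1:,4])
    p=np.argwhere(l==k)[:,::-1]
    tops=[np.mean([p[p[:,0]==c][:,1].min() for c in range(a,a+30)]) for a in(st[k][0]+10,st[k][0]+st[k][2]-40)]
    print(lbl,st[k],"top edge rows L,R",tops)
meas(im,"now");print(s["time"],s["tool_pos"],s["contact_force"])
E
python3 bar.py; python3 -c "
from bar import *
" >/dev/null 2>&1 & wait; python3 - <<'E'
import cv2,re
src=open("bar.py").read();src=src[src.index("def meas"):src.index("meas(im,\"now\")")]
import numpy as np;exec(src)
for n in("wrist2","wrist3"): meas(cv2.imread(f"pics/{n}.png"),n)
from h import manip
c=manip.calibration("wrist");print(c["mtx"])
E
```

```text
now [ 311  241  245   40 8173] top edge rows L,R [np.float64(242.0), np.float64(241.36666666666667)]
4.35 [0.45008868 0.01740284 0.05826264] [-0.09900169 -0.3017451  -0.44603712]
wrist2 [  110   220   424    37 14532] top edge rows L,R [np.float64(221.0), np.float64(221.0)]
wrist3 [   96   238   455    39 15021] top edge rows L,R [np.float64(238.16666666666666), np.float64(238.93333333333334)]
[[314.6929562    0.         323.73452043]
 [  0.         314.6929562  204.17885881]
 [  0.           0.           1.        ]]
```

View pics/last.png

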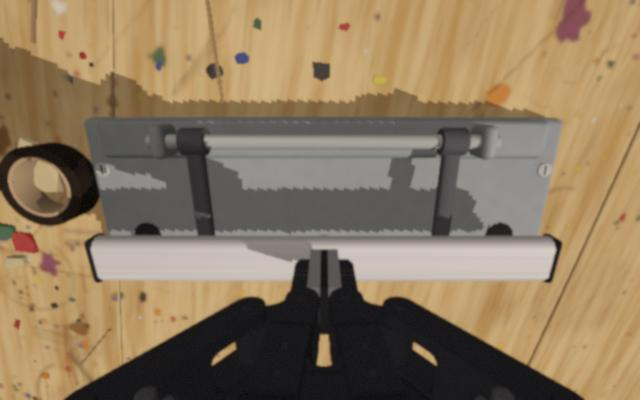

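The bar is at columns 91 to 557 (mid 324), level, and the finger shadow is closing in on the tips, so still no contact. I'll continue slowly.

apply_moves:
  moves:
    - [1,0,2,0,0,0,0]
    - [1,0,0,0,0,0,0]
    - [1,0,0,0,0,0,0]

```text
time: 4.75
tool_pos: [0.4501, 0.0174, 0.0563]
tool_rot: [0.061, -0.061, 0.704, -0.704]
contact_force: [-0.9, 1.1, -0.4]
gripper_width: -0.001
```

apply_moves:
  moves:
    - [1,0,2,0,0,0,0]
    - [1,0,0,0,0,0,0]
    - [1,0,0,0,0,0,0]

```text
time: 5.05
tool_pos: [0.4501, 0.0174, 0.0543]
tool_rot: [0.061, -0.061, 0.704, -0.704]
contact_force: [-0.2, -0.4, 0.9]
gripper_width: -0.002
```

```bash
sed -i 's/m\[:200\]=0/m[:200]=0;m[m.shape[0]-110:]=0/; s/k=1+np.argmax(st\[1:,4\])/k=0/' bar.py; sed -i '/n,l,st,ce/,/print(lbl/d' bar.py; sed -i 's/m\[:200\]=0;.*/m[:215]=0;m[290:]=0\n    c=np.where(m.sum(0)>15)[0];c=c[(c>60)\&(c<590)]\n    t=[np.mean([np.where(m[:,q])[0].min() for q in c[a]]) for a in (slice(8,48),slice(-48,-8))]\n    print(lbl,c.min(),c.max(),c.max()-c.min(),"top rows",t)/' bar.py
python3 bar.py; python3 - <<'E'
import cv2,numpy as np
src=open("bar.py").read();exec(src[src.index("def meas"):src.index("meas(im,\"now\")")])
for n in("wrist2","wrist3"): meas(cv2.imread(f"pics/{n}.png"),n)
E
```

```text
now 88 558 470 top rows [np.float64(244.05), np.float64(224.0)]
5.05 [0.45007362 0.01740127 0.05426556] [-0.18656348 -0.35405012  0.90082889]
wrist2 112 531 419 top rows [np.float64(221.0), np.float64(221.0)]
wrist3 98 548 450 top rows [np.float64(238.25), np.float64(236.55)]
```

apply_moves:
  moves:
    - [1,0,2,0,0,0,0]
    - [1,0,2,0,0,0,0]
    - [1,0,0,0,0,0,0]
    - [1,0,0,0,0,0,0]

```text
time: 5.5
tool_pos: [0.4501, 0.0174, 0.0503]
tool_rot: [0.061, -0.061, 0.704, -0.704]
contact_force: [-0.5, -0.9, 0.3]
gripper_width: -0.002
```

```bash
python3 bar.py
```

```text
now 82 563 481 top rows [np.float64(247.9), np.float64(219.225)]
5.5 [0.45009898 0.01739527 0.0502712 ] [-0.46603486 -0.93251151  0.34144437]
```

View pics/last.png

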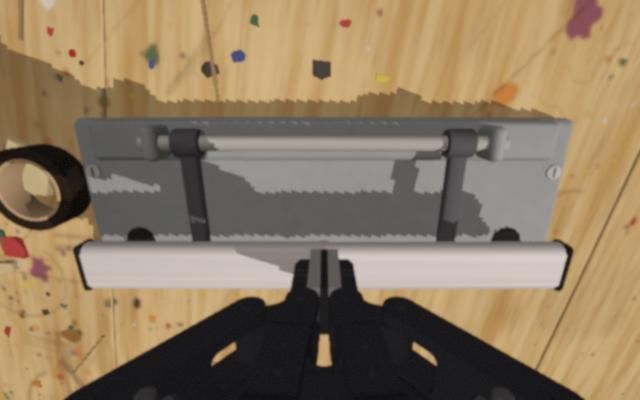

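The bar is at columns 82 to 563 and hasn't moved. The tips still hide it, so they're above it. Pad geometry from the picture (front edge at row 250, half-width 11 mm) puts the tip well behind nominal, with contact expected near TCP z = 0.041. I'll continue feeling down.

apply_moves:
  moves:
    - [1,0,2,0,0,0,0]
    - [1,0,2,0,0,0,0]
    - [1,0,0,0,0,0,0]
    - [1,0,0,0,0,0,0]

```text
time: 5.95
tool_pos: [0.4502, 0.0174, 0.0463]
tool_rot: [-0.061, 0.061, -0.704, 0.704]
contact_force: [-0.4, -0.4, 0.2]
gripper_width: -0.002
```

apply_moves:
  moves:
    - [1,0,2,0,0,0,0]
    - [1,0,1,0,0,0,0]
    - [1,0,0,0,0,0,0]
    - [1,0,0,0,0,0,0]

```text
time: 6.35
tool_pos: [0.4503, 0.0174, 0.0433]
tool_rot: [0.061, -0.061, 0.705, -0.704]
contact_force: [-0.4, 0.1, 1.3]
gripper_width: 0.002
```

```bash
python3 bar.py; python3 -c "
from h import *
print(manip.state()['contact_force'])
cv2.imwrite('pics/scene2.png',cv2.resize(manip.grab_frame('scene')[150:310,200:420],None,fx=3.5,fy=3.5,interpolation=cv2.INTER_CUBIC))"
```

```text
now 80 566 486 top rows [np.float64(251.65), np.float64(215.05)]
6.35 [0.45033752 0.01743986 0.04327876] [-0.38692364  0.08321501  1.28189181]
[-0.14160636 -0.01211239  0.23541658]
```

View pics/scene2.png

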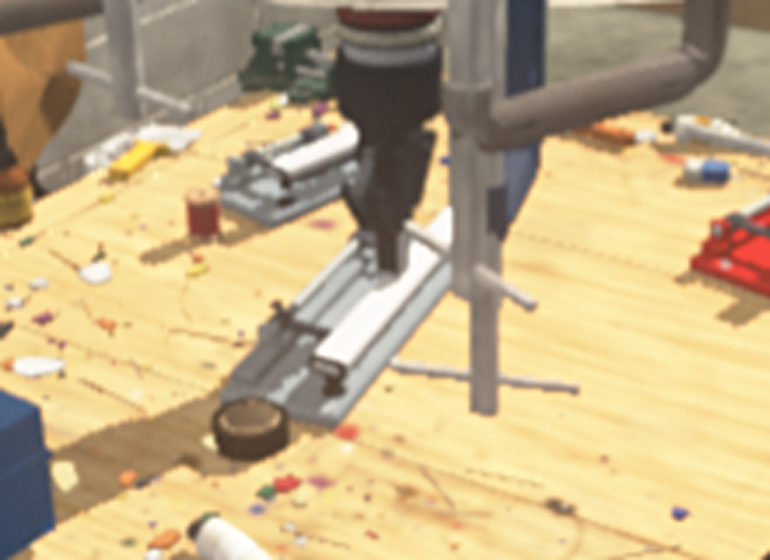

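The scene crop shows the finger bottom at full-frame pixel (311,230), right at the bar's rear edge. I'll triangulate the tip with the wrist view to tell whether it's above or behind the bar.

```bash
python3 - <<'E'
from h import *
o1,r1=ray("wrist",[324,250]);o2,r2=ray("scene",[311,230]);r1=r1[0];r2=r2[0]
t=np.linalg.lstsq(np.c_[r1,-r2],o2-o1,rcond=None)[0]
print(o1+t[0]*r1,o2+t[1]*r2)
c=manip.calibration("scene");T=np.linalg.inv(np.array(c["T"]))
s=manip.state();tp=s["tool_pos"]
u=np.array([np.cos(.175),np.sin(.175),0]);b=np.array([.4475,.016,.05])
P={"tcp":tp,"tip19":tp-[0,0,.019],"tip0front":tp+.011*u,"tip-9":tp+[0,0,.009],"barRear":b+.013*u,"barMid":b,"barNear":b-.013*u,"barLend":b+.13*np.array([-u[1],u[0],0])}
for k,p in P.items():
    q=cv2.projectPoints(p[None],T[:3,:3],T[:3,3],np.array(c["mtx"]),np.array(c["distortion"]))[0].ravel();print(k,q.round(1),"crop",((q-[200,150])*3.5).round())
print(s["gripper_width"],s["joint_pos"])
print("onplane bar, wrist last rear/near rows", onplane("wrist",[[322,245],[322,292]],.05).round(4))
E
```

```text
[0.45423581 0.01805462 0.03797599] [0.45381057 0.01762519 0.03821575]
tcp [312.1 228.5] crop [392. 275.]
tip19 [312.2 235. ] crop [393. 298.]
tip0front [308.2 227.8] crop [379. 272.]
tip-9 [312.  225.4] crop [392. 264.]
barRear [308.7 225.5] crop [380. 264.]
barMid [313.3 226.3] crop [397. 267.]
barNear [318.  227.1] crop [413. 270.]
barLend [292.1 250.1] crop [322. 350.]
-0.0006433294454051499 [-1.26842816e-01 -1.79728432e-01  2.16236074e+00  3.21473595e-04
  1.15824740e+00  1.27064351e+00]
onplane bar, wrist last rear/near rows [[0.4624 0.0205 0.05  ]
 [0.4367 0.016  0.05  ]]
```

View pics/last.png

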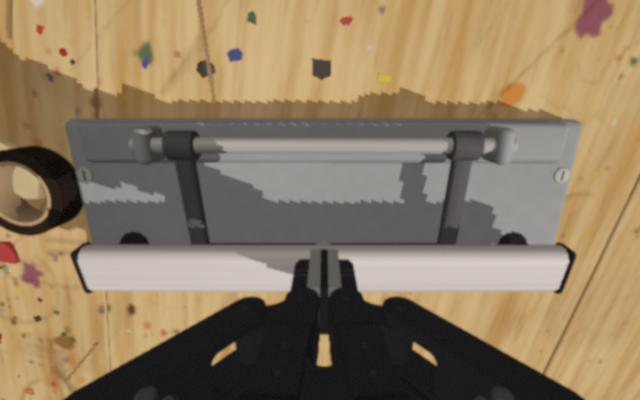

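Triangulated tip: z ≈ 0.038, x ≈ 0.454, so it rests on the bar, slightly rear of mid-width. The bar image (columns 75 to 573) grew less than the descent implies, so the bar has already sunk about 4–5 mm and is level. I'll press on until the stops give force.

apply_moves:
  moves:
    - [1,1,2,0,0,0,0]
    - [1,0,1,0,0,0,0]
    - [1,0,0,0,0,0,0]
    - [1,0,0,0,0,0,0]

```text
time: 6.85
tool_pos: [0.4496, 0.0172, 0.0406]
tool_rot: [-0.062, 0.061, -0.704, 0.704]
contact_force: [0.9, 0.6, 2.2]
gripper_width: 0.004
```

apply_moves:
  moves:
    - [1,0,2,0,0,0,0]
    - [1,0,0,0,0,0,0]
    - [1,0,0,0,0,0,0]

```text
time: 7.15
tool_pos: [0.4492, 0.0172, 0.0382]
tool_rot: [0.061, -0.061, 0.704, -0.704]
contact_force: [1.0, -0.8, 1.1]
gripper_width: 0.001
```

apply_moves:
  moves:
    - [1,0,1,0,0,0,0]
    - [1,0,0,0,0,0,0]
    - [1,0,0,0,0,0,0]

```text
time: 7.45
tool_pos: [0.4491, 0.0172, 0.0373]
tool_rot: [-0.061, 0.061, -0.704, 0.704]
contact_force: [-0.8, -0.5, 2.6]
gripper_width: -0.001
```

```bash
python3 bar.py; python3 - <<'E'
import cv2,numpy as np
im=cv2.imread("pics/last.png");v=cv2.cvtColor(im,cv2.COLOR_BGR2GRAY).astype(int)
for n in("wrist3","last"):
    v=cv2.cvtColor(cv2.imread(f"pics/{n}.png"),cv2.COLOR_BGR2GRAY).astype(int)
    for r in (255,265,275):
        d=np.where(v[r]<60)[0]; print(n,r,[x for x in d if 55<x<130][:12],[x for x in d if 530<x<600][:12])
E
```

```text
now 81 566 485 top rows [np.float64(250.975), np.float64(215.0)]
7.45 [0.44907333 0.01720599 0.03733811] [-0.83336008 -0.46828052  2.62533111]
wrist3 255 [np.int64(94), np.int64(95), np.int64(96)] [np.int64(550), np.int64(551), np.int64(552)]
wrist3 265 [np.int64(97), np.int64(98)] [np.int64(548), np.int64(549)]
wrist3 275 [np.int64(100), np.int64(101), np.int64(102)] [np.int64(544), np.int64(545), np.int64(546)]
last 255 [np.int64(71), np.int64(72), np.int64(73), np.int64(74), np.int64(75), np.int64(76)] [np.int64(569), np.int64(570), np.int64(571), np.int64(572), np.int64(573), np.int64(574)]
last 265 [np.int64(77), np.int64(78)] [np.int64(568), np.int64(569)]
last 275 [np.int64(82)] [np.int64(563), np.int64(564)]
```

The bar's image size is now constant while the tool descends, so it's moving with the tool at about 2 N. Continuing to the stops.

apply_moves:
  moves:
    - [1,0,1,0,0,0,0]
    - [1,0,1,0,0,0,0]
    - [1,0,0,0,0,0,0]
    - [1,0,0,0,0,0,0]

```text
time: 7.9
tool_pos: [0.4492, 0.0172, 0.0368]
tool_rot: [0.061, -0.062, 0.704, -0.704]
contact_force: [-6.1, -0.3, 13.0]
gripper_width: 0.002
```

apply_moves:
  moves:
    - [1,0,1,0,0,0,0]
    - [1,0,0,0,0,0,0]
    - [1,0,0,0,0,0,0]

```text
time: 8.2
tool_pos: [0.4493, 0.0171, 0.0366]
tool_rot: [0.061, -0.062, 0.704, -0.704]
contact_force: [-10.2, 0.3, 19.2]
gripper_width: 0.002
```

apply_moves:
  moves:
    - [1,0,1,0,0,0,0]
    - [1,0,0,0,0,0,0]
    - [1,0,0,0,0,0,0]

```text
time: 8.5
tool_pos: [0.4494, 0.0172, 0.0364]
tool_rot: [0.06, -0.062, 0.704, -0.704]
contact_force: [-12.7, 1.6, 25.2]
gripper_width: -0.003
```

```bash
python3 bar.py
```

```text
now 80 567 487 top rows [np.float64(251.85), np.float64(215.0)]
8.5 [0.44935036 0.01715912 0.03635344] [-12.71757754   1.59041182  25.17882804]
```

Firm stops at z ≈ 0.0365 with 25 N, about 14 mm below first contact. Now I'll release straight up.

apply_moves:
  moves:
    - [1,0,-2,0,0,0,0]
    - [1,0,-2,0,0,0,0]
    - [1,0,-4,0,0,0,0]
    - [1,0,-10,0,0,0,0]
    - [1,0,-30,0,0,0,0]
    - [1,0,-40,0,0,0,0]
    - [1,0,-40,0,0,0,0]
    - [1,0,-40,0,0,0,0]
    - [1,0,-24,0,0,0,0]
    - [1,0,0,0,0,0,0]
    - [1,0,0,0,0,0,0]

```text
time: 9.65
tool_pos: [0.4492, 0.0172, 0.2255]
tool_rot: [-0.061, 0.061, -0.704, 0.705]
contact_force: [0.2, 0.7, -1.4]
gripper_width: 0.001
```

```bash
python3 - <<'E'
from h import *
s=manip.state();print(s["time"],s["tool_pos"],s["contact_force"])
w=manip.grab_frame("wrist");cv2.imwrite("pics/wristF.png",w)
sc=manip.grab_frame("scene")[170:300,210:370]
cv2.imwrite("pics/final.png",np.vstack([cv2.resize(w[60:230,150:640],(640,222)),cv2.resize(sc,(443,360),interpolation=cv2.INTER_CUBIC) if 0 else cv2.copyMakeBorder(cv2.resize(sc,(443,360),interpolation=cv2.INTER_CUBIC),0,0,0,197,cv2.BORDER_CONSTANT)]))
for n in("wrist1","wristF"):
    h=cv2.cvtColor(cv2.imread(f"pics/{n}.png"),cv2.COLOR_BGR2HSV)
    m=((h[...,1]<45)&(h[...,2]>150)).astype(np.uint8);m[:150]=0;m[220:]=0;m[:,:190]=0;m[:,460:]=0
    k,l,st,ce=cv2.connectedComponentsWithStats(m);k=1+np.argmax(st[1:,4])
    p=np.argwhere(l==k)[:,::-1].astype(np.float32);print(n,st[k],ce[k],cv2.minAreaRect(p))
E
```

```text
9.65 [0.44919741 0.01720039 0.22553548] [ 0.21228697  0.7056404  -1.43285064]
wrist1 [ 203  170  239   22 4910] [321.38248473 180.3604888 ] ((321.95281982421875, 180.41879272460938), (238.0376739501953, 20.867082595825195), 0.421284943819046)
wristF [ 208  174  232   20 4350] [323.23793103 183.94965517] ((323.5, 183.5), (19.0, 231.0), 90.0)
```

View pics/final.png

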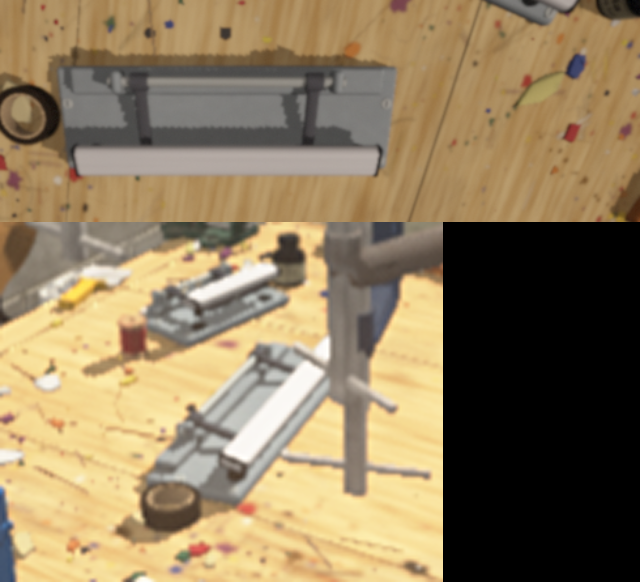

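In the last view the bar sits low on its stops and level (rectangle angle 0). Its image shrank from 239 to 232 px with the camera 2.5 mm lower, so it sank about 12–13 mm. The short bar is still up and the tool is clear.

```bash
python3 -c "
from plant import manip
print(manip.job_done())"
```

```text
the job is handed in; nothing more can be done
None
```

I pressed the long grey bar switch at its middle with the shut fingertips until it was firmly on its stops. I then lifted straight up and handed the job in at about 10 s of the 32 s allowed; no verdict was reported.

**Location:** the top and wrist views put the middle of the bar within about 1 mm of each other, near (0.446, 0.016). From closer up the wrist view gave x a few mm farther, about 0.4485, so I moved the press point forward to x = 0.449–0.450.

**Press:** the force was about 2 N on the way down and rose to 25 N at the stops, about 14 mm below where contact seemed to begin. There was also about 13 N sideways at the stops, pushing the fingers toward the robot.

**Last checks:** in the final wrist view the bar looks level, with its image angle at 0, and about 12–13 mm lower than at the start. The short bar looked still up in the scene view, judged by eye only. The red look-alike was not approached. The tool is about 0.17 m clear, and the last force reading (about 1.5 N) was at noise level.

**Disagreement:** contact came at a tool height of about 0.05 m, where the stated 19 mm tip length implied about 0.07 m. I therefore went by force, by triangulating the fingertip, and by the bar's size in the picture.

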